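# Lock the tongued cover board onto the nib well

### The arm

A 7-joint arm with a two-finger parallel gripper is mounted at the origin on the work surface. World frame = base frame: x ahead of the robot, y to its left, z up, the work surface at z = 0. Lengths are in m, angles in degrees, forces in N, time in s.
With the tool pointing down it reaches from about 0.425 to 0.875 m from the base axis. Payload 4.7 kg.
Tool frame: the origin (TCP) lies midway between the tips of the shut fingers; the grasp point (between the pads) lies 19 mm behind it; z points along the fingers, y is the line along which they close (so a half turn about z gives the same grasp; the last joint's range is limited). The gripper opens to 87 mm and grips with 3 to 60 N. Pads are 19 mm wide; open, the fingers measure 117 mm over their backs; the gripper's body (75 mm by 190 mm) begins 51 mm behind the grasp point.
Start: joints at [69.506, 18.392, -4.016, 83.108, 1.295, 78.541, -3.26], TCP at [0.236, -0.606, 0.223] pointing down, gripper open.
Joint ranges: [-163.93, 163.93], [-17.29, 119.83], [-79.2, 71.16], [3.27, 140.29], [-89.18, 269.18], [5.43, 117.66], [-154.24, 154.24]. Speed limits (degrees/s): [147.25, 147.25, 180, 180, 180, 180, 180].

### API

Orientations are given as [roll, pitch, yaw] about the fixed x, y, z axes, in that order (R = Rz(yaw) Ry(pitch) Rx(roll)).
In Python, from cell import env gives the robot as it stands. The module is installed in compiled form; this text tells all that it offers.
- The arm moves only by the tool send_rows, never from a script. Its argument "series" is a list of rows, each an object with "travel": the shift along the tool's x, y, z in cm, a list of three; "dr": the turn, a rotation vector about the tool's x, y, z in degrees, a list of three; "claw": the finger opening in cm, from 0 to 8.7. In form: [{"travel": [tx, ty, tz], "dr": [wx, wy, wz], "claw": claw}, ...]. A call has 1 to 12 rows; each row is the pose to reach, as a shift and turn from the pose commanded when the call began, along the tool's axes at that moment; what a row does not reach only later rows make up. A row lasts 1/12 s, in which the tool goes at most 41.7 mm and 7.16 degrees, less where a joint would pass 70% of its speed; a pose out of reach is approached as far as the arm can. A call with a gripper value outside its range is refused whole. The fingers move at their own pace and stop on an object; "grip_force" is the grip in N (left out, the last holds). Time passes only in rows, so rows that repeat a pose let the fingers close. It gives the time, the measured TCP pose, the force and the opening at its end, in the units of the state.
- env.get_obs(): the state, without advancing time (a new reading comes with each control period).
- env.read_camera(name): name is "side" or "top"; returns the picture (420x560x3 uint8, blue, green, red); there is no depth.
- env.calibration(name): a dict with "fx", "fy", "cx", "cy" (pixels), "cam_to_world" (4x4, takes a point from camera to world coordinates). Camera axes: x right, y down, z forward; pixel columns grow to the right and rows downward; lengths in m; the calibration is good to about 2 mm. A picture is of the moment at which its call begins. calibration takes no time and is no camera call.
- env.sign_off(): hands the job in, once; it reports no verdict.
The state is a dict: "time_s": time; "qpos": joint angles; "joint_velocities": joint speeds; "effort": joint torques, N m; "tool_pos": TCP position; "tool_rot": TCP orientation; "force": force on the tool from outside, world axes, zero at the start; "wrist_torque": the same for the moment, N m; "grip_width": finger opening in m.
Only numpy, scipy, OpenCV 4.12 (cv2) and the standard library are available. Lean on these libraries where they do the work, as an engineer would, in place of code of your own. Each camera call takes 0.05 s, during which the arm holds its last target. There are 200 camera calls.

### The job

Close the nib well with its blue cover board: lift the board by its aluminium bar, angle its yellow tongue into the groove rail, press it home against the sprung strip, then lower the board flat so that it drops behind the stop rail and lies locked and centred between the rail ends. Work gently by feel, never pressing the board on the well with more than about 25 N, leave the pen barrel, wrench, eraser and nib tray where they are, and let go at the end.

Things in the scene. Friction and masses are not known exactly. Their poses are not given: they have to be found in the camera images.
- well: Fixed aluminium trough, 212 x 104 mm (x -111 to 101), origin midway on its underside, on the bench, z up. On it a carriage 98 mm wide (y) carries two rails: dark steel groove rail at -x, brass stop rail at +x. A fine screw has set the carriage (rails and strip together) anywhere from -18 to +18 mm along x: NOT in any reading, to be felt or seen, and left so (it holds to 90 N).
- groove (a point): Point on the well, axes as its: foot of the groove's mouth at carriage setting 0 (well x -62, 20 mm above bench). Ledge top at this height from 22 mm behind (-x) to 46 mm before it. Lip above, front face here, underside 7.5 mm up, top 13.5 mm up. Behind: orange sprung strip, face at -6 mm, yields 8 mm towards -x (2 N to start, plus 0.8 N per mm).
- stop (a point): Point on the well, axes as its: foot of the stop's inner face at carriage setting 0 (well x +62, 20 mm above bench). Ledge top at this height from 22 mm before (-x) to it; the stop is 8 mm high and 12 mm thick. From groove mouth to stop is 124 mm: the board goes down flat only with its tongue pressed at least 2 mm into the strip, which then holds it against the stop.
- board: Loose blue cover board, about 0.2 kg (varies by a third), 120 x 80 x 8 mm, origin at the centre of its underside, z up, starting flat on the bench (its underside at bench height). Along its -x edge a yellow tongue, 12 mm long, 80 mm wide, 4 mm thick, flush with the underside (x -72 to -60). On top at the middle an aluminium grip bar, 10 mm thick along x, 40 mm long along y, from 8 to 44 mm above the underside.
- tongue (a point): Middle of the lower front edge of the board's tongue: 72 mm from the board's origin along its -x, at underside height; axes as the board's.
- barrel: Blue acetate pen barrel lying on the bench, 80 mm long along its x, 13 mm thick; to be left alone.
- wrench: Brass section wrench lying flat, 80 x 24 x 5 mm; to be left alone.
- eraser: Round black rubber eraser block, 40 mm across, 18 mm high; to be left alone.
- tray: Silver nib tray with four compartments, 70 x 120 x 14 mm; to be left alone.

How it is judged:
By the outcome, as a careful person would: the job done as asked, in the order asked, and still so for the second after the job is handed in, with the robot touching nothing.
It also fails if it takes over 51 s, if anything falls off the work surface, if the arm or the gripper's body presses on something with over 40 N, if the wrist force passes 120 N, or if a joint passes its speed limit or range.

## Working session

There is one attempt and no reset: what is moved stays moved. The work goes in short steps, Python scripts to look and compute and a tool call to move; the robot and the scene stay as the last step left them, time stands still between calls to the robot, and variables do not carry over. Pictures are saved under pics/ and viewed, on a budget of 10 in all, crops included, one or two more only if the job needs it, and the job is handed in when it is done.

Besides the shell and the picture viewer there is one more tool, called in YAML: its name, and indented under it one key for each argument. send_rows: Moves the arm, as the interface text tells. Its arguments: {"type":"object","properties":{"series":{"type":"array"},"grip_force":{"type":"number"}},"required":["series"]}

```bash
mkdir -p pics; python3 - <<'E'
from cell import env
import cv2,numpy as np
np.set_printoptions(precision=4,suppress=True)
o=env.get_obs();print({k:np.round(v,3) for k,v in o.items()})
for n in("top","side"):
    c=env.calibration(n);print(n,c["fx"],c["fy"],c["cx"],c["cy"]);print(np.array(c["cam_to_world"]))
    cv2.imwrite(f"pics/{n}0.png",env.read_camera(n))
E
```

```text
{'time_s': np.float64(0.0), 'qpos': array([69.505, 18.44 , -4.016, 83.173,  1.297, 78.542, -3.259]), 'joint_velocities': array([ 0.093, -0.063,  0.   , -0.109, -0.049,  0.125, -0.058]), 'effort': array([  0.   , -49.129,  -0.404, -31.253,  -0.064,   0.044,   0.   ]), 'tool_pos': array([ 0.236, -0.605,  0.221]), 'tool_rot': array([-179.89 ,    0.008,   21.306]), 'force': array([-1.357, -0.38 ,  0.169]), 'wrist_torque': array([ 0.017, -0.015,  0.031]), 'grip_width': np.float64(0.087)}
top 468.6485260095964 468.6485260095964 276.6978580502339 216.3490592693363
[[-0.0053 -0.9802  0.1977  0.434 ]
 [-0.9998  0.0009 -0.0223 -0.0027]
 [ 0.0217 -0.1978 -0.98    0.7609]
 [ 0.      0.      0.      1.    ]]
side 414.4623261104306 414.4623261104306 270.71824873432246 208.69176827809483
[[ 0.8538 -0.3324  0.4007  0.3082]
 [-0.5206 -0.5487  0.6541 -0.4554]
 [ 0.0024 -0.7671 -0.6415  0.5016]
 [ 0.      0.      0.      1.    ]]
```

View pics/top0.png

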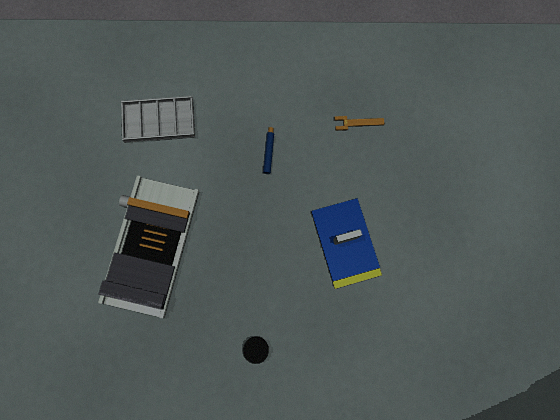

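View pics/side0.png

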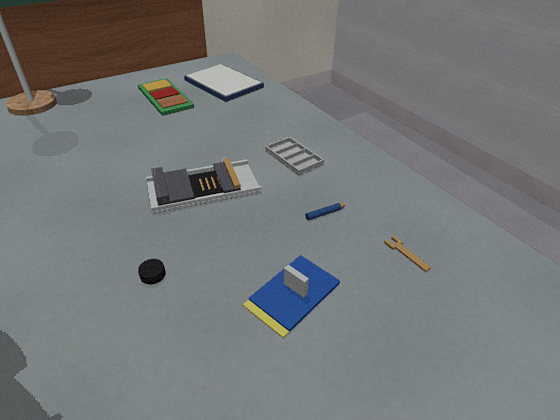

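The top view shows the well at about (150,248) px, with the groove rail near the bottom and the brass stop at (158,207). The board is at (347,242), tongue toward (357,278), and the grip bar's top is at about (349,236). I'll enlarge both for edges.

```bash
python3 - <<'E'
import cv2,numpy as np
t=cv2.imread("pics/top0.png")
a=cv2.resize(t[170:325,90:205],None,fx=3.8,fy=3.8,interpolation=cv2.INTER_CUBIC)
b=cv2.resize(t[190:295,305:388],None,fx=4,fy=4,interpolation=cv2.INTER_CUBIC)
o=np.zeros((600,800,3),np.uint8);o[:a.shape[0],:a.shape[1]]=a;o[:b.shape[0],450:450+b.shape[1]]=b
o=np.clip(o.astype(float)*1.6,0,255).astype(np.uint8)
cv2.imwrite("pics/crop1.png",o)
hsv=cv2.cvtColor(t,cv2.COLOR_BGR2HSV)
for n,m in(("blue",(hsv[...,0]>105)&(hsv[...,0]<130)&(hsv[...,1]>120)),("yel",(hsv[...,0]>22)&(hsv[...,0]<35)&(hsv[...,1]>120))):
    m[:, :300]=0; m=m.astype(np.uint8); c=max(cv2.findContours(m,0,1)[0],key=cv2.contourArea);print(n,cv2.boxPoints(cv2.minAreaRect(c)).tolist(),cv2.contourArea(c))
E
```

```text
blue [[310.68109130859375, 210.7135009765625], [357.83245849609375, 196.20538330078125], [379.60540771484375, 266.967529296875], [332.45404052734375, 281.47564697265625]] 3461.5
yel [[332.1967468261719, 281.2331848144531], [379.4107360839844, 267.5259094238281], [381.5354919433594, 274.8445129394531], [334.3215026855469, 288.5517883300781]] 316.5
```

View pics/crop1.png

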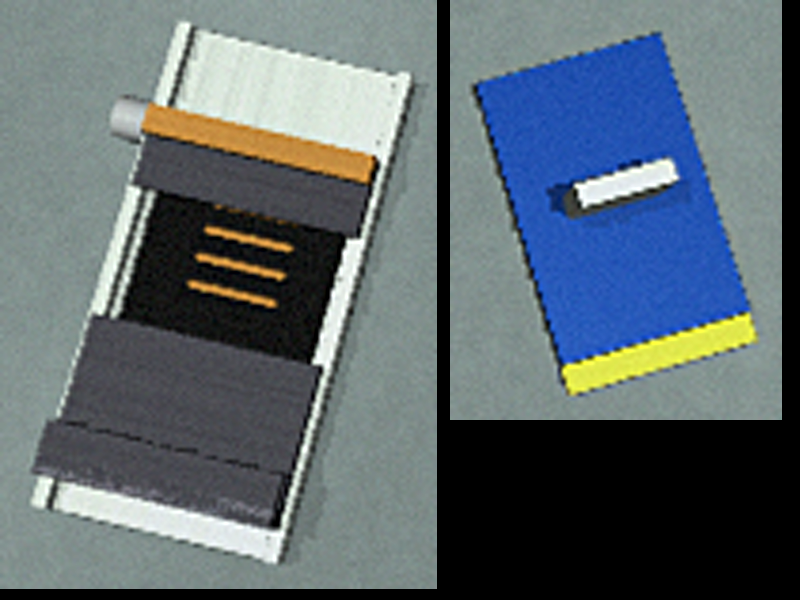

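```bash
cat > h.py <<'E'
from cell import env
import numpy as np
np.set_printoptions(precision=4,suppress=True)
def px2w(n,u,v,z):
    c=env.calibration(n);T=np.array(c["cam_to_world"])
    d=T[:3,:3]@np.array([(u-c["cx"])/c["fx"],(v-c["cy"])/c["fy"],1]);return T[:3,3]+d*(z-T[2,3])/d[2]
def w2px(n,p):
    c=env.calibration(n);T=np.array(c["cam_to_world"]);q=T[:3,:3].T@(np.array(p)-T[:3,3])
    return np.array([c["fx"]*q[0]/q[2]+c["cx"],c["fy"]*q[1]/q[2]+c["cy"]])
E
python3 - <<'E'
from h import *
A=lambda u,v:((u+.5)/3.8-.5+90,(v+.5)/3.8-.5+170)
B=lambda u,v:((u-450+.5)/4-.5+305,(v+.5)/4-.5+190)
P=lambda f,u,v,z:px2w("top",*f(u,v),z)[:2]
so=[P(A,*p,.028) for p in((148,104),(377,156))];si=[P(A,*p,.028) for p in((143,130),(370,183))]
lf=[P(A,*p,.0335) for p in((47,420),(288,474))]; lb=[P(A,*p,.0335) for p in((36,473),(277,526))]
ends=[P(A,*p,.02) for p in((180,22),(412,74),(33,505),(280,563))]
for n,l in(("stop out",so),("stop in",si),("lip front",lf),("lip back",lb)):
    d=l[0]-l[1];print(n,*l,"mid",(l[0]+l[1])/2,"len",np.linalg.norm(d),"yaw of -y+90... ",np.degrees(np.arctan2(d[1],d[0]))-90)
print("ends",ends)
m=lambda l:(l[0]+l[1])/2
for n,a,b in(("so-lf",so,lf),("si-lf",si,lf)):
    v=m(a)-m(b);print(n,np.linalg.norm(v),np.degrees(np.arctan2(v[1],v[0])))
# board
bl=[P(B,*p,.008) for p in((474,83),(661,33))]; tg=[P(B,*p,.004) for p in((570,395),(757,341))]
d=m(bl)-m(tg);print("board end",bl,"tongue",tg,"L",np.linalg.norm(d),"yaw",np.degrees(np.arctan2(d[1],d[0])), "w",np.linalg.norm(bl[0]-bl[1]),np.linalg.norm(tg[0]-tg[1]))
u=d/np.linalg.norm(d);print("origin from tongue",m(tg)+.072*u,"from end",m(bl)-.060*u)
bar=[P(B,*p,.044) for p in((573,187),(674,158),(680,180),(580,208))];print("bar",bar,np.mean(bar,0))
d=bar[0]-bar[1];print("bar yaw",np.degrees(np.arctan2(d[1],d[0]))-90,np.linalg.norm(d))
E
```

```text
stop out [0.6136 0.2172] [0.5912 0.1205] mid [0.6024 0.1688] len 0.09919319742452042 yaw of -y+90...  -13.064729821990369
stop in [0.6024 0.2186] [0.5796 0.1231] mid [0.591  0.1708] len 0.09819293636277175 yaw of -y+90...  -13.394566640269602
lip front [0.4814 0.2484] [0.4595 0.151 ] mid [0.4705 0.1997] len 0.09982915125058542 yaw of -y+90...  -12.666812085457266
lip back [0.4604 0.2514] [0.4391 0.1546] mid [0.4497 0.203 ] len 0.09913594073419524 yaw of -y+90...  -12.411569270913617
ends [array([0.6518, 0.208 ]), array([0.6288, 0.1081]), array([0.448 , 0.2564]), array([0.4245, 0.1556])]
so-lf 0.13546494867713807 -13.18525089214913
si-lf 0.12393591157188413 -13.485967011729576
board end [array([ 0.5958, -0.0758]), array([ 0.617 , -0.1539])] tongue [array([ 0.4688, -0.1122]), array([ 0.4901, -0.1886])] L 0.131854237498852 yaw 15.639346597616816 w 0.08092413727495856 0.07927606095905479
origin from tongue [ 0.5488 -0.131 ] from end [ 0.5486 -0.131 ]
bar [array([ 0.5468, -0.11  ]), array([ 0.5582, -0.1498]), array([ 0.5495, -0.1518]), array([ 0.5386, -0.1124])] [ 0.5483 -0.131 ]
bar yaw 15.916533741207061 0.04140159573004137
```

```bash
cat >> h.py <<'E'
from scipy.spatial.transform import Rotation as Ro
def rot(rpy): return Ro.from_euler("xyz",rpy,degrees=True)
def pose():
    o=env.get_obs();return np.array(o["tool_pos"]),rot(o["tool_rot"])
def plan(p,rpy,frm=None):
    p0,R0=frm or pose();R=rot(rpy)
    return R0.inv().apply(np.array(p)-p0)*100,(R0.inv()*R).as_rotvec(degrees=True)
E
python3 - <<'E'
from h import *
print(plan([.5485,-.131,.10],[180,0,105.6]),plan([.5485,-.131,.013],[180,0,105.6]))
E
```

```text
(array([ 46.3521, -32.8017,  12.2064]), array([ -0.0817,  -0.0643, -84.2987])) (array([ 46.3531, -32.7873,  20.9064]), array([ -0.0817,  -0.0643, -84.2987]))
```

send_rows:
  series:
    - {"travel":[4,-2.8,1],"dr":[0,0,-7],"claw":8.7}
    - {"travel":[8,-5.6,2],"dr":[0,0,-14],"claw":8.7}
    - {"travel":[12,-8.4,3],"dr":[0,0,-21],"claw":8.7}
    - {"travel":[16,-11.2,4],"dr":[0,0,-28],"claw":8.7}
    - {"travel":[20,-14,5],"dr":[0,0,-35],"claw":8.7}
    - {"travel":[24,-16.8,6],"dr":[0,0,-42],"claw":8.7}
    - {"travel":[28,-19.6,7],"dr":[0,0,-49],"claw":8.7}
    - {"travel":[32,-22.4,8],"dr":[0,0,-56],"claw":8.7}
    - {"travel":[36,-25.2,9],"dr":[0,0,-63],"claw":8.7}
    - {"travel":[40,-28,10],"dr":[0,0,-70],"claw":8.7}
    - {"travel":[44,-30.8,11],"dr":[0,0,-77],"claw":8.7}
    - {"travel":[46.35,-32.8,12.2],"dr":[0,0,-84.3],"claw":8.7}

```text
time_s: 1.1
tool_pos: [0.5077, -0.1962, 0.1202]
tool_rot: [180.0, 0.0, 105.8]
force: [0.8, -0.5, -0.2]
grip_width: 0.0869
```

send_rows:
  series:
    - {"travel":[0,0,0],"dr":[0,0,0],"claw":8.7}
    - {"travel":[0,0,0],"dr":[0,0,0],"claw":8.7}
    - {"travel":[0,0,0],"dr":[0,0,0],"claw":8.7}
    - {"travel":[0,0,0],"dr":[0,0,0],"claw":8.7}

```text
time_s: 1.43
tool_pos: [0.5061, -0.1998, 0.1203]
tool_rot: [-180.0, 0.0, 105.3]
force: [-0.1, -1.0, -1.0]
grip_width: 0.0868
```

```bash
python3 - <<'E'
from h import *
import cv2
cv2.imwrite("pics/top1.png",cv2.resize(env.read_camera("top")[180:300,280:420],None,fx=4,fy=4))
print(pose()[0],env.get_obs()["tool_rot"],plan([.5485,-.131,.013],[180,0,105.6]))
E
```

```text
[ 0.5061 -0.1999  0.1204] [-179.9697    0.0425  105.2572] (array([ 5.5418,  5.9119, 10.7367]), array([-0.0304,  0.0424, -0.3428]))
```

send_rows:
  series:
    - {"travel":[2,2,0],"dr":[0,0,0],"claw":8.7}
    - {"travel":[4,4.2,1],"dr":[0,0,0],"claw":8.7}
    - {"travel":[5.54,5.9,2],"dr":[0,0,-0.3],"claw":8.7}
    - {"travel":[5.54,5.9,3],"dr":[0,0,-0.3],"claw":8.7}
    - {"travel":[5.54,5.9,5],"dr":[0,0,-0.3],"claw":8.7}
    - {"travel":[5.54,5.9,7],"dr":[0,0,-0.3],"claw":8.7}
    - {"travel":[5.54,5.9,9],"dr":[0,0,-0.3],"claw":8.7}
    - {"travel":[5.54,5.9,10],"dr":[0,0,-0.3],"claw":8.7}
    - {"travel":[5.54,5.9,10.5],"dr":[0,0,-0.3],"claw":8.7}
    - {"travel":[5.54,5.9,10.7],"dr":[0,0,-0.3],"claw":8.7}
    - {"travel":[5.54,5.9,10.7],"dr":[0,0,-0.3],"claw":8.7}

```text
time_s: 2.4
tool_pos: [0.5491, -0.1295, 0.0137]
tool_rot: [180.0, 0.0, 105.7]
force: [0.3, -0.0, 0.6]
grip_width: 0.087
```

send_rows:
  series:
    - {"travel":[0,0,0],"dr":[0,0,0],"claw":5}
    - {"travel":[0,0,0],"dr":[0,0,0],"claw":3}
    - {"travel":[0,0,0],"dr":[0,0,0],"claw":2}
    - {"travel":[0,0,0],"dr":[0,0,0],"claw":1.5}
    - {"travel":[0,0,0],"dr":[0,0,0],"claw":1.5}
    - {"travel":[0,0,0],"dr":[0,0,0],"claw":1.5}
    - {"travel":[0,0,0],"dr":[0,0,0],"claw":1.5}
  grip_force: 15

```text
time_s: 2.98
tool_pos: [0.549, -0.1288, 0.0134]
tool_rot: [180.0, 0.0, 105.8]
force: [-0.4, 0.9, -0.4]
grip_width: 0.0486
```

```bash
python3 - <<'E'
from h import *
import cv2
a=cv2.resize(env.read_camera("top")[180:300,300:400],None,fx=4,fy=4);b=cv2.resize(env.read_camera("side")[180:360,220:370],None,fx=2.667,fy=2.667)
print(a.shape,b.shape);cv2.imwrite("pics/g1.png",np.hstack([a,b[:480,:400]]))
print(pose()[0],env.get_obs()["tool_rot"],env.get_obs()["grip_width"])
E
```

```text
(480, 400, 3) (480, 400, 3)
[ 0.5489 -0.1288  0.0134] [-179.997     0.0058  105.7679] 0.04099739337421057
```

View pics/g1.png

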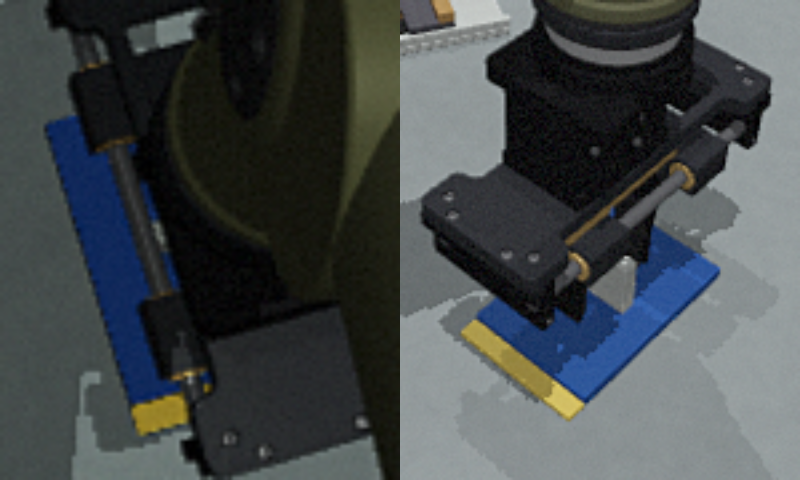

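The fingers straddle the bar cleanly and are still closing, so I'll carry on and tighten.

send_rows:
  series:
    - {"travel":[0,0,0],"dr":[0,0,0],"claw":0.5}
    - {"travel":[0,0,0],"dr":[0,0,0],"claw":0.5}
    - {"travel":[0,0,0],"dr":[0,0,0],"claw":0.5}
    - {"travel":[0,0,0],"dr":[0,0,0],"claw":0.5}
    - {"travel":[0,0,0],"dr":[0,0,0],"claw":0.5}
    - {"travel":[0,0,0],"dr":[0,0,0],"claw":0.5}
    - {"travel":[0,0,0],"dr":[0,0,0],"claw":0.5}
  grip_force: 45

```text
time_s: 3.67
tool_pos: [0.5488, -0.1289, 0.0133]
tool_rot: [-180.0, -0.0, 105.8]
force: [-1.4, 0.5, 0.9]
grip_width: 0.0094
```

send_rows:
  series:
    - {"travel":[0,0,0],"dr":[0,0,0],"claw":0.5}
    - {"travel":[0,0,-1],"dr":[0,0,0],"claw":0.5}
    - {"travel":[0,0,-3],"dr":[0,0,0],"claw":0.5}
    - {"travel":[0,0,-6],"dr":[0,0,0],"claw":0.5}
    - {"travel":[0,0,-9],"dr":[0,0,0],"claw":0.5}
    - {"travel":[0,0,-10],"dr":[0,0,0],"claw":0.5}
    - {"travel":[0,0,-10],"dr":[0,0,0],"claw":0.5}
    - {"travel":[0,0,-10],"dr":[0,0,0],"claw":0.5}

```text
time_s: 4.33
tool_pos: [0.5487, -0.1289, 0.1131]
tool_rot: [-180.0, 0.0, 105.8]
force: [-0.8, -1.0, -3.5]
grip_width: 0.0096
```

```bash
python3 - <<'E'
from h import *
import cv2
o=env.get_obs();print(pose()[0],o["tool_rot"],o["grip_width"],o["force"],o["wrist_torque"])
# target: board pose (centre of underside C, yaw -13.1, tilt a with tongue down), tool yaw = boardyaw+90
for a in(0,10):
    B=Ro.from_euler("ZY",[-13.1,-a],degrees=True)  # tongue(-x) down => +x up
    T=B*rot([180,0,90]); print(a,B.apply([1,0,0]),T.as_euler("xyz",degrees=True))
E
```

```text
[ 0.5487 -0.1289  0.1131] [-179.9928    0.0231  105.7618] 0.009601039119344418 [-0.8311 -0.9871 -3.455 ] [ 0.0494 -0.0965 -0.0216]
0 [ 0.974  -0.2267  0.    ] [180.    0.   76.9]
10 [ 0.9592 -0.2232  0.1736] [170.    0.   76.9]
```

```bash
cat >> h.py <<'E'
M=np.array([.4704,.1994,.020]);Y=-13.1;TB=np.array([0,.0018,.0133])  # mouth, carriage yaw, TCP in board
def tcp_for(dx,dz,a,dy=0.,tcpb=None):
    """tongue tip at carriage (dx,dy,dz) from mouth foot (m), tilt a deg -> TCP pos, rpy"""
    tb=TB if tcpb is None else tcpb
    C=Ro.from_euler("z",Y,degrees=True);B=Ro.from_euler("ZY",[Y,-a],degrees=True)
    tip=M+C.apply([dx,dy,dz]);return tip+B.apply(tb+[.072,0,0]),[180-a,0,Y+90]
def tip_now():
    p,R=pose();B=R*rot([180,0,90]).inv();C=Ro.from_euler("z",Y,degrees=True)
    return C.inv().apply(p-B.apply(TB+[.072,0,0])-M)*1000,B.as_euler("ZYX",degrees=True)
E
python3 - <<'E'
from h import *
t=tcp_for(.008,.05,10);print(t,plan(*t))
E
```

```text
(array([0.5454, 0.1838, 0.0956]), [170, 0, 76.9]) (array([30.1815,  8.1755,  1.7328]), array([-9.7887, -2.4943, 28.79  ]))
```

send_rows:
  series:
    - {"travel":[2,0.5,0],"dr":[-0.7,-0.2,2],"claw":0.5}
    - {"travel":[5,1.3,0],"dr":[-1.7,-0.4,5],"claw":0.5}
    - {"travel":[8,2.1,0],"dr":[-2.7,-0.7,8],"claw":0.5}
    - {"travel":[11.2,3,0],"dr":[-3.7,-1,11],"claw":0.5}
    - {"travel":[14.4,3.9,0],"dr":[-4.8,-1.2,14],"claw":0.5}
    - {"travel":[17.6,4.8,0],"dr":[-5.8,-1.5,17],"claw":0.5}
    - {"travel":[20.8,5.6,0],"dr":[-6.8,-1.7,20],"claw":0.5}
    - {"travel":[24,6.5,0],"dr":[-7.8,-2,23],"claw":0.5}
    - {"travel":[27,7.3,0.5],"dr":[-8.8,-2.2,26],"claw":0.5}
    - {"travel":[29,7.9,1],"dr":[-9.5,-2.4,28],"claw":0.5}
    - {"travel":[30.2,8.2,1.5],"dr":[-9.8,-2.5,28.8],"claw":0.5}
    - {"travel":[30.2,8.2,1.7],"dr":[-9.8,-2.5,28.8],"claw":0.5}

```text
time_s: 5.33
tool_pos: [0.5425, 0.1881, 0.0932]
tool_rot: [170.3, -0.0, 77.3]
force: [-1.4, 1.2, -3.8]
grip_width: 0.0099
```

send_rows:
  series:
    - {"travel":[0,0,0],"dr":[0,0,0],"claw":0.5}
    - {"travel":[0,0,0],"dr":[0,0,0],"claw":0.5}
    - {"travel":[0,0,0],"dr":[0,0,0],"claw":0.5}
    - {"travel":[0,0,0],"dr":[0,0,0],"claw":0.5}

```text
time_s: 5.67
tool_pos: [0.5462, 0.1823, 0.0962]
tool_rot: [170.0, 0.0, 76.7]
force: [0.2, -0.3, -2.6]
grip_width: 0.0093
```

```bash
python3 - <<'E'
from h import *
import cv2
a=env.read_camera("top");b=env.read_camera("side")
cv2.imwrite("pics/p1.png",np.hstack([cv2.resize(a[170:330,80:220],(400,457)),cv2.resize(b[110:260,110:241],(400,458))[:457]]))
print(tip_now(),env.get_obs()["force"],plan(*tcp_for(.008,.004,10)))
B=Ro.from_euler("ZY",[Y,-10],degrees=True);t=tip_now()[0]/1000
tip=M+Ro.from_euler("z",Y,degrees=True).apply(t)
for y in(-.04,.04): print("pred tongue corner top px",w2px("top",tip+B.apply([0,y,.004])),w2px("side",tip+B.apply([0,y,0])))
print("mouth corners",[w2px("top",M+Ro.from_euler("z",Y,degrees=True).apply([0,y,.0135])) for y in(-.049,.049)])
E
```

```text
(array([ 9.0486, -0.5361, 50.8839]), array([-13.2149, -10.03  ,   0.0064])) [-0.6912  0.1548 -1.5584] (array([ 0.0668, -0.9196,  4.6022]), array([ 0.03  ,  0.0136, -0.1131]))
pred tongue corner top px [154.7934 286.5001] [169.0373 175.2524]
pred tongue corner top px [101.1828 274.0644] [163.4487 152.431 ]
mouth corners [array([165.0004, 294.5281]), array([102.875 , 280.0994])]
```

View pics/p1.png

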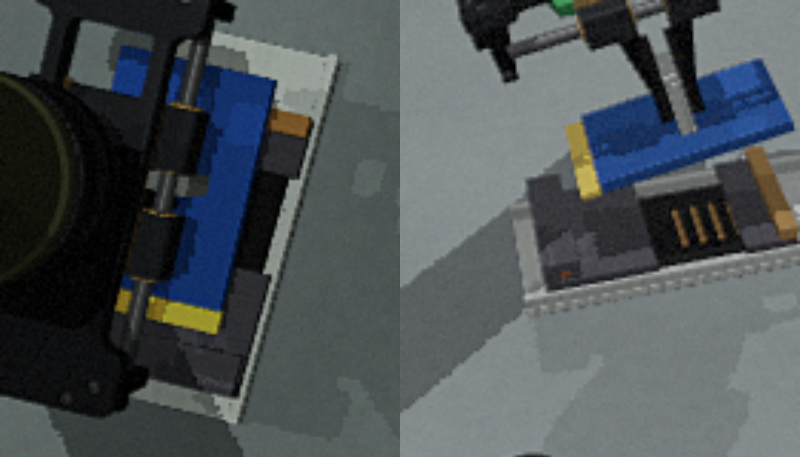

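The board hangs tilted, tongue over the ledge just in front of the lip. The tongue corner is at crop (220,332) against a predicted (214,333), so it sits about 2–3 mm toward -y. I'll correct that and go down to feel the ledge.

send_rows:
  series:
    - {"travel":[0.1,-0.1,0.5],"dr":[0,0,0],"claw":0.5}
    - {"travel":[0.25,-0.3,1.5],"dr":[0,0,0],"claw":0.5}
    - {"travel":[0.25,-0.5,2.5],"dr":[0,0,0],"claw":0.5}
    - {"travel":[0.25,-0.7,3.5],"dr":[0,0,0],"claw":0.5}
    - {"travel":[0.25,-0.83,4.1],"dr":[0,0,0],"claw":0.5}
    - {"travel":[0.25,-0.9,4.5],"dr":[0,0,0],"claw":0.5}
    - {"travel":[0.25,-0.92,4.6],"dr":[0,0,0],"claw":0.5}
    - {"travel":[0.25,-0.92,4.6],"dr":[0,0,0],"claw":0.5}
    - {"travel":[0.25,-0.92,4.6],"dr":[0,0,0],"claw":0.5}
    - {"travel":[0.25,-0.92,4.6],"dr":[0,0,0],"claw":0.5}

```text
time_s: 6.6
tool_pos: [0.5458, 0.187, 0.05]
tool_rot: [169.9, -0.0, 76.9]
force: [0.8, -0.3, -1.9]
grip_width: 0.0098
```

```bash
python3 - <<'E'
from h import *
o=env.get_obs();print(tip_now(),o["force"],o["wrist_torque"])
E
```

```text
(array([7.6971, 3.263 , 4.3328]), array([-13.1146, -10.062 ,   0.0489])) [ 0.8064 -0.2537 -1.8577] [0.0174 0.1913 0.0356]
```

send_rows:
  series:
    - {"travel":[0,-0.02,0.1],"dr":[0,0,0],"claw":0.5}
    - {"travel":[0,-0.035,0.2],"dr":[0,0,0],"claw":0.5}
    - {"travel":[0,-0.035,0.2],"dr":[0,0,0],"claw":0.5}

```text
time_s: 6.85
tool_pos: [0.5454, 0.1867, 0.0474]
tool_rot: [170.0, -0.0, 76.9]
force: [0.3, -0.9, -2.2]
grip_width: 0.0091
```

send_rows:
  series:
    - {"travel":[0,-0.01,0.05],"dr":[0,0,0],"claw":0.5}
    - {"travel":[0,-0.02,0.1],"dr":[0,0,0],"claw":0.5}
    - {"travel":[0,-0.02,0.1],"dr":[0,0,0],"claw":0.5}

```text
time_s: 7.1
tool_pos: [0.5453, 0.1867, 0.0463]
tool_rot: [170.0, -0.0, 76.9]
force: [-0.1, 0.2, -2.8]
grip_width: 0.0096
```

send_rows:
  series:
    - {"travel":[0,-0.01,0.05],"dr":[0,0,0],"claw":0.5}
    - {"travel":[0,-0.02,0.1],"dr":[0,0,0],"claw":0.5}
    - {"travel":[0,-0.02,0.1],"dr":[0,0,0],"claw":0.5}

```text
time_s: 7.35
tool_pos: [0.5454, 0.1868, 0.0455]
tool_rot: [170.0, -0.0, 76.9]
force: [-0.5, -0.4, -1.5]
grip_width: 0.0096
```

```bash
python3 - <<'E'
from h import *
o=env.get_obs();print(tip_now(),o["force"],o["wrist_torque"])
E
```

```text
(array([ 7.3545,  2.9942, -0.1246]), array([-13.1118, -10.0197,   0.021 ])) [-0.5101 -0.4329 -1.4678] [0.0063 0.3192 0.0745]
```

send_rows:
  series:
    - {"travel":[0,-0.01,0.05],"dr":[0,0,0],"claw":0.5}
    - {"travel":[0,-0.01,0.05],"dr":[0,0,0],"claw":0.5}

```text
time_s: 7.52
tool_pos: [0.5456, 0.1869, 0.0453]
tool_rot: [170.0, -0.0, 76.9]
force: [-0.4, -1.0, 1.3]
grip_width: 0.0095
```

send_rows:
  series:
    - {"travel":[0,-0.01,0.05],"dr":[0,0,0],"claw":0.5}
    - {"travel":[0,-0.01,0.05],"dr":[0,0,0],"claw":0.5}
    - {"travel":[0,-0.01,0.05],"dr":[0,0,0],"claw":0.5}

```text
time_s: 7.77
tool_pos: [0.5457, 0.1868, 0.0449]
tool_rot: [169.9, -0.0, 76.9]
force: [-0.7, -0.9, 4.2]
grip_width: 0.0101
```

```bash
python3 - <<'E'
from h import *
o=env.get_obs();print(tip_now(),o["force"],o["wrist_torque"])
E
```

```text
(array([ 7.6226,  3.0669, -0.729 ]), array([-13.1195, -10.0538,   0.0243])) [-0.6673 -0.944   4.2292] [-0.1649  0.6769  0.0107]
```

Ledge touched at about z −0.1 mm, with roughly 7 N of contact now. I'll lift 1.5 mm and slide in toward the strip.

send_rows:
  series:
    - {"travel":[0,0.03,-0.15],"dr":[0,0,0],"claw":0.5}
    - {"travel":[0,0.03,-0.15],"dr":[0,0,0],"claw":0.5}
    - {"travel":[0,-0.27,-0.2],"dr":[0,0,0],"claw":0.5}
    - {"travel":[0,-0.57,-0.25],"dr":[0,0,0],"claw":0.5}
    - {"travel":[0,-0.76,-0.29],"dr":[0,0,0],"claw":0.5}
    - {"travel":[0,-0.86,-0.31],"dr":[0,0,0],"claw":0.5}
    - {"travel":[0,-0.96,-0.33],"dr":[0,0,0],"claw":0.5}
    - {"travel":[0,-0.96,-0.33],"dr":[0,0,0],"claw":0.5}
    - {"travel":[0,-0.96,-0.33],"dr":[0,0,0],"claw":0.5}

```text
time_s: 8.52
tool_pos: [0.5352, 0.1891, 0.0457]
tool_rot: [170.0, -0.0, 76.9]
force: [-0.2, 0.7, -2.6]
grip_width: 0.0095
```

```bash
cat > s.py <<'E'
from h import *
o=env.get_obs();C=Ro.from_euler("z",Y,degrees=True)
print(*tip_now(),"F carriage",C.inv().apply(o["force"]),"T",C.inv().apply(o["wrist_torque"]),"grip",o["grip_width"])
E
python3 s.py
```

```text
[-3.1148  2.8227  0.1409] [-13.1002  -9.9845   0.0031] F carriage [-0.355   0.6838 -2.6278] T [-0.0338  0.1765 -0.0207] grip 0.009491561286048122
```

send_rows:
  series:
    - {"travel":[0,-0.1,-0.05],"dr":[0,0,0],"claw":0.5}
    - {"travel":[0,-0.2,-0.065],"dr":[0,0,0],"claw":0.5}
    - {"travel":[0,-0.25,-0.075],"dr":[0,0,0],"claw":0.5}
    - {"travel":[0,-0.25,-0.075],"dr":[0,0,0],"claw":0.5}

```text
time_s: 8.85
tool_pos: [0.5331, 0.1896, 0.0463]
tool_rot: [170.0, -0.0, 76.9]
force: [0.7, 0.1, -2.6]
grip_width: 0.0097
```

```bash
python3 s.py
```

```text
[-5.2815  2.9073  0.6892] [-13.1073 -10.0293   0.0192] F carriage [ 0.7055  0.2592 -2.65  ] T [ 0.0181  0.0987 -0.017 ] grip 0.009706956840038979
```

send_rows:
  series:
    - {"travel":[0,-0.05,-0.01],"dr":[0,0,0],"claw":0.5}
    - {"travel":[0,-0.1,-0.017],"dr":[0,0,0],"claw":0.5}
    - {"travel":[0,-0.1,-0.017],"dr":[0,0,0],"claw":0.5}

```text
time_s: 9.1
tool_pos: [0.5325, 0.1897, 0.0464]
tool_rot: [169.9, -0.0, 76.9]
force: [2.7, 0.0, -3.2]
grip_width: 0.0098
```

```bash
python3 s.py
```

```text
[-5.8547  2.8312  0.7639] [-13.1257 -10.0611   0.0266] F carriage [ 2.5984  0.6557 -3.2399] T [-0.0262 -0.3137 -0.0516] grip 0.009814219987876639
```

Strip contact is felt at about −5.8 mm, which agrees with the vision estimate. I'll press in about 3.3 mm more.

send_rows:
  series:
    - {"travel":[0,-0.1,-0.02],"dr":[0,0,0],"claw":0.5}
    - {"travel":[0,-0.2,-0.035],"dr":[0,0,0],"claw":0.5}
    - {"travel":[0,-0.2,-0.035],"dr":[0,0,0],"claw":0.5}

```text
time_s: 9.35
tool_pos: [0.5306, 0.1901, 0.0465]
tool_rot: [169.9, -0.0, 76.9]
force: [3.6, -1.4, -2.4]
grip_width: 0.0097
```

```bash
python3 s.py
```

```text
[-7.8671  2.8441  0.8174] [-13.114  -10.0745   0.0246] F carriage [ 3.8328 -0.4991 -2.4055] T [-0.1006 -0.7673 -0.1135] grip 0.009718901907395992
```

send_rows:
  series:
    - {"travel":[0,-0.07,-0.012],"dr":[0,0,0],"claw":0.5}
    - {"travel":[0,-0.14,-0.025],"dr":[0,0,0],"claw":0.5}
    - {"travel":[0,-0.14,-0.025],"dr":[0,0,0],"claw":0.5}

```text
time_s: 9.6
tool_pos: [0.5292, 0.1905, 0.0465]
tool_rot: [169.9, -0.0, 76.9]
force: [5.0, -2.3, -3.8]
grip_width: 0.0096
```

```bash
python3 s.py
```

```text
[-9.2907  2.8669  0.8485] [-13.1143 -10.0739   0.0242] F carriage [ 5.3831 -1.1347 -3.7819] T [-0.1723 -1.0054 -0.0871] grip 0.00958747047024224
```

```bash
cat > r.py <<'E'
from h import *
import sys
t,e=tip_now();t=t/1000
for a,dz in eval(sys.argv[1]):
    q=plan(*tcp_for(t[0]+(float(sys.argv[2]) if len(sys.argv)>2 else 0),dz,a,t[1]));print(a,dz,q[0],q[1])
E
python3 r.py "[(8,.0007),(6,.0006),(4,.0005),(2,.0004),(0,.0003)]"
```

```text
8 0.0007 [0.0022 0.0408 0.2761] [ 2.0739 -0.022  -0.0137]
6 0.0006 [0.0021 0.0719 0.5394] [ 4.0739 -0.0222 -0.0133]
4 0.0005 [0.002  0.0942 0.8037] [ 6.0739 -0.0224 -0.0129]
2 0.0004 [0.0019 0.1075 1.0687] [ 8.0739 -0.0227 -0.0125]
0 0.0003 [0.0018 0.112  1.334 ] [10.0739 -0.0229 -0.0121]
```

send_rows:
  series:
    - {"travel":[0,0.02,0.14],"dr":[1,0,0],"claw":0.5}
    - {"travel":[0,0.04,0.27],"dr":[2,0,0],"claw":0.5}
    - {"travel":[0,0.055,0.41],"dr":[3,0,0],"claw":0.5}
    - {"travel":[0,0.07,0.54],"dr":[4,0,0],"claw":0.5}
    - {"travel":[0,0.083,0.67],"dr":[5,0,0],"claw":0.5}
    - {"travel":[0,0.094,0.8],"dr":[6,0,0],"claw":0.5}
    - {"travel":[0,0.094,0.8],"dr":[6,0,0],"claw":0.5}
    - {"travel":[0,0.094,0.8],"dr":[6,0,0],"claw":0.5}

```text
time_s: 10.27
tool_pos: [0.5314, 0.19, 0.0385]
tool_rot: [176.0, -0.0, 76.9]
force: [3.3, -2.8, 0.3]
grip_width: 0.0097
```

```bash
python3 s.py;python3 r.py "[(3,.0004),(2,.0004),(1,.0003),(0,.0003),(0,-.0003)]"
```

```text
[-9.3585  2.9747  0.2177] [-13.1502  -3.9698   0.0384] F carriage [ 3.8198 -1.9616  0.2838] T [-0.2983 -1.0078 -0.0847] grip 0.00966932067295078
3 0.0004 [0.0071 0.0226 0.104 ] [ 0.9698 -0.0354 -0.0498]
2 0.0004 [0.007  0.0426 0.2302] [ 1.9698 -0.0358 -0.0495]
1 0.0003 [0.0069 0.0596 0.3667] [ 2.9698 -0.0362 -0.0492]
0 0.0003 [0.0069 0.0752 0.4936] [ 3.9698 -0.0367 -0.0489]
0 -0.0003 [0.0068 0.0711 0.5534] [ 3.9698 -0.0367 -0.0489]
```

send_rows:
  series:
    - {"travel":[0,0.012,0.05],"dr":[0.5,0,0],"claw":0.5}
    - {"travel":[0,0.023,0.1],"dr":[1,0,0],"claw":0.5}
    - {"travel":[0,0.033,0.165],"dr":[1.5,0,0],"claw":0.5}
    - {"travel":[0,0.043,0.23],"dr":[2,0,0],"claw":0.5}
    - {"travel":[0,0.043,0.23],"dr":[2,0,0],"claw":0.5}

```text
time_s: 10.68
tool_pos: [0.5318, 0.1899, 0.0361]
tool_rot: [178.0, -0.0, 76.9]
force: [4.8, -0.9, -1.9]
grip_width: 0.0094
```

```bash
python3 s.py
```

```text
[-9.4945  2.8994  0.3176] [-13.1327  -1.9709   0.0325] F carriage [ 4.9086  0.1769 -1.9386] T [-0.2107 -1.2184 -0.0846] grip 0.009449420488710673
```

send_rows:
  series:
    - {"travel":[0,0.01,0.07],"dr":[0.5,0,0],"claw":0.5}
    - {"travel":[0,0.017,0.13],"dr":[1,0,0],"claw":0.5}
    - {"travel":[0,0.025,0.2],"dr":[1.5,0,0],"claw":0.5}
    - {"travel":[0,0.032,0.26],"dr":[2,0,0],"claw":0.5}
    - {"travel":[0,0.032,0.26],"dr":[2,0,0],"claw":0.5}

```text
time_s: 11.1
tool_pos: [0.5324, 0.1897, 0.0336]
tool_rot: [-180.0, -0.0, 76.9]
force: [5.5, -1.8, -0.5]
grip_width: 0.0097
```

```bash
python3 s.py; python3 - <<'E'
from h import *
import cv2
a=env.read_camera("top");b=env.read_camera("side")
cv2.imwrite("pics/p2.png",np.hstack([cv2.resize(a[170:330,80:220],(400,457)),cv2.resize(b[130:230,130:270],(560,400),interpolation=cv2.INTER_CUBIC)[:, 60:460].copy() if 0 else cv2.copyMakeBorder(cv2.resize(b[140:220,140:265],(400,256)),0,201,0,0,0)]))
E
```

```text
[-9.4715  2.8872  0.2877] [-13.1397   0.03     0.0361] F carriage [ 5.7394 -0.5483 -0.4718] T [-0.2547 -1.1771 -0.0432] grip 0.009668410733754558
```

View pics/p2.png

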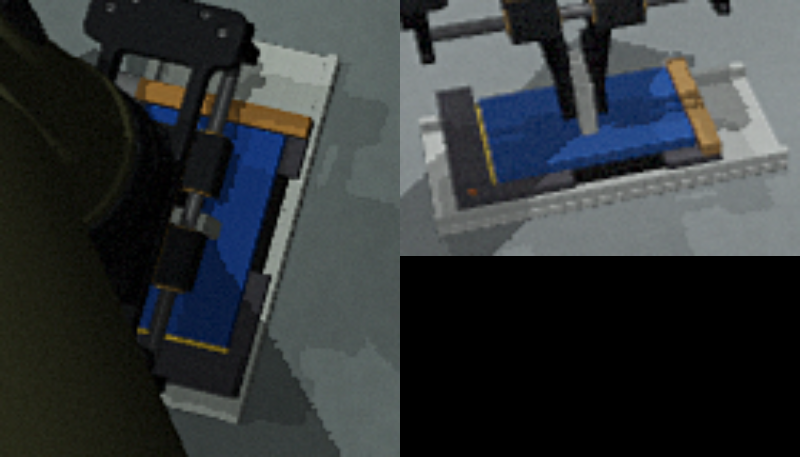

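```bash
python3 - <<'E'
from h import *
C=Ro.from_euler("z",Y,degrees=True)
for n,u,v,z in(("board R tongue side",229,347,.028),("board R stop side",286,138,.028),("stop R inner top",310,136,.028),("ledge R groove front",270,278,.02),("lip R back",236,396,.0335)):
    s=400/140;w=px2w("top",(u+.5)/s-.5+80,(v+.5)/s-.5+170,z);print(n,C.inv().apply(w-M)*1000)
E
```

```text
board R tongue side [  3.1446 -38.7174   8.    ]
board R stop side [120.8086 -38.5247   8.    ]
stop R inner top [124.9019 -51.1715   8.    ]
ledge R groove front [ 44.2178 -48.6711   0.    ]
lip R back [-20.7505 -50.4873  13.5   ]
```

Flat behind the stop rail, with the yellow tongue under the lip at crop (182,340) and no contact jump. It sits about 1.5 mm toward +y, so I'll nudge it back, lower it onto the ledge, ease it toward the stop, then release.

send_rows:
  series:
    - {"travel":[-0.07,0,0],"dr":[0,0,0],"claw":0.5}
    - {"travel":[-0.14,0,0],"dr":[0,0,0],"claw":0.5}
    - {"travel":[-0.14,0,0.03],"dr":[0,0,0],"claw":0.5}
    - {"travel":[-0.14,0,0.06],"dr":[0,0,0],"claw":0.5}
    - {"travel":[-0.14,0,0.06],"dr":[0,0,0],"claw":0.5}

```text
time_s: 11.62
tool_pos: [0.532, 0.1896, 0.0335]
tool_rot: [180.0, -0.1, 76.9]
force: [4.8, -1.2, -1.6]
grip_width: 0.01
```

```bash
python3 s.py
```

```text
[-9.7502  2.6092  0.1392] [-13.0956  -0.0446   0.1205] F carriage [ 4.9161 -0.0547 -1.6169] T [ 0.1086 -1.1153 -0.1457] grip 0.009993030307252437
```

send_rows:
  series:
    - {"travel":[0,0.05,0],"dr":[0,0,0],"claw":0.5}
    - {"travel":[0,0.1,0],"dr":[0,0,0],"claw":0.5}
    - {"travel":[0,0.15,0],"dr":[0,0,0],"claw":0.5}
    - {"travel":[0,0.2,0],"dr":[0,0,0],"claw":0.5}
    - {"travel":[0,0.2,0],"dr":[0,0,0],"claw":0.5}

```text
time_s: 12.03
tool_pos: [0.5333, 0.1892, 0.0334]
tool_rot: [-180.0, -0.1, 76.9]
force: [3.3, 0.9, 2.0]
grip_width: 0.0098
```

```bash
python3 s.py
```

```text
[-8.3925  2.474   0.0873] [-13.0776   0.0154   0.0825] F carriage [2.9613 1.65   2.0284] T [ 0.5019 -0.6161 -0.1801] grip 0.009768067893956282
```

send_rows:
  series:
    - {"travel":[-0.06,0,-0.05],"dr":[0,0,0],"claw":0.5}
    - {"travel":[-0.12,0,-0.05],"dr":[0,0,0],"claw":0.5}
    - {"travel":[-0.12,0,-0.05],"dr":[0,0,0],"claw":0.5}
    - {"travel":[-0.12,0,-0.05],"dr":[0,0,0],"claw":0.5}

```text
time_s: 12.37
tool_pos: [0.5331, 0.187, 0.0334]
tool_rot: [-180.0, -0.0, 76.9]
force: [3.4, 1.6, -1.6]
grip_width: 0.0097
```

```bash
python3 s.py
```

```text
[-8.1701  0.349   0.118 ] [-13.1065   0.0124   0.0236] F carriage [ 2.9864  2.2958 -1.6209] T [ 0.6713 -0.8601 -0.1146] grip 0.009748590725620076
```

send_rows:
  series:
    - {"travel":[0.04,0.03,0.04],"dr":[0,0,0],"claw":0.5}
    - {"travel":[0.04,0.03,0.04],"dr":[0,0,0],"claw":0.5}
    - {"travel":[0.04,0.03,0.04],"dr":[0,0,0],"claw":1.4}
    - {"travel":[0.04,0.03,0.04],"dr":[0,0,0],"claw":2}
    - {"travel":[0.04,0.03,0.04],"dr":[0,0,0],"claw":3}
    - {"travel":[0.04,0.03,0.04],"dr":[0,0,0],"claw":3}
    - {"travel":[0.04,0.03,0.04],"dr":[0,0,0],"claw":3}

```text
time_s: 12.95
tool_pos: [0.533, 0.1871, 0.0328]
tool_rot: [-179.9, 0.0, 76.9]
force: [0.6, -0.5, -0.5]
grip_width: 0.0279
```

```bash
python3 s.py
```

```text
[-8.2201  0.3727 -0.4441] [-13.0961   0.0513  -0.024 ] F carriage [ 0.742  -0.3224 -0.4934] T [ 0.0048 -0.1062  0.0661] grip 0.027941366467748308
```

Released with force back near zero. I'll retract straight up and move aside for a clear look.

send_rows:
  series:
    - {"travel":[0,0,-0.5],"dr":[0,0,0],"claw":3}
    - {"travel":[0,0,-2],"dr":[0,0,0],"claw":3}
    - {"travel":[0,0,-4.5],"dr":[0,0,0],"claw":3}
    - {"travel":[0,0,-8],"dr":[0,0,0],"claw":3}
    - {"travel":[0,0,-12],"dr":[0,0,0],"claw":3}
    - {"travel":[-4,0,-14],"dr":[0,0,0],"claw":3}
    - {"travel":[-8,0,-14],"dr":[0,0,0],"claw":3}
    - {"travel":[-12,0,-14],"dr":[0,0,0],"claw":3}
    - {"travel":[-16,0,-14],"dr":[0,0,0],"claw":3}
    - {"travel":[-20,0,-14],"dr":[0,0,0],"claw":3}
    - {"travel":[-24,0,-14],"dr":[0,0,0],"claw":3}
    - {"travel":[-24,0,-14],"dr":[0,0,0],"claw":3}

```text
time_s: 13.95
tool_pos: [0.4769, -0.0559, 0.1732]
tool_rot: [-180.0, 0.3, 76.2]
force: [0.7, -1.4, -0.4]
grip_width: 0.0301
```

```bash
python3 - <<'E'
from h import *
import cv2
a=env.read_camera("top");b=env.read_camera("side");cv2.imwrite("pics/topF.png",a)
cv2.imwrite("pics/p3.png",np.hstack([cv2.resize(a[170:330,80:220],(400,457)),cv2.copyMakeBorder(cv2.resize(b[140:220,140:265],(400,256)),0,201,0,0,0)]))
E
```

```text
(no output)
```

View pics/p3.png

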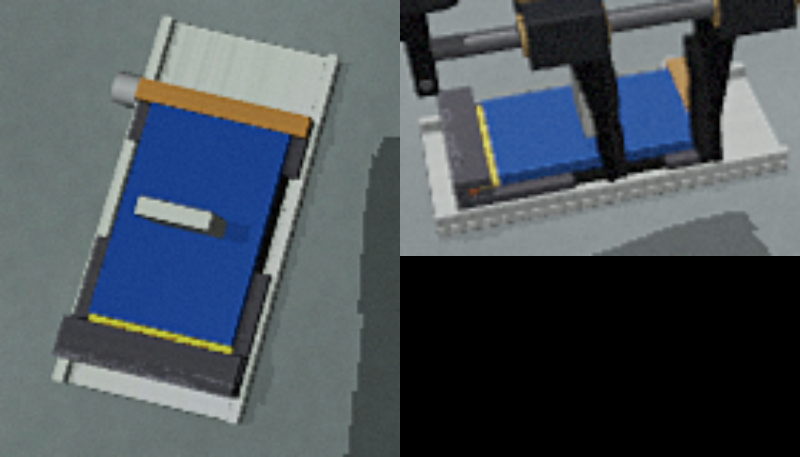

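The board lies flat, touching the stop rail, with a thin strip of yellow tongue visible at the lip ((89,316) to (232,351)). Numeric centring check next.

```bash
python3 - <<'E'
from h import *
C=Ro.from_euler("z",Y,degrees=True);s=400/140
for n,u,v,z in(("board L",90,314,.028),("board R",233,349,.028),("board L stop",148,104,.028),("board R stop",291,136,.028),("stop L in",138,102,.028),("stop R in",307,138,.028),("lip L",66,318,.0335),("lip R",244,359,.0335)):
    w=px2w("top",(u+.5)/s-.5+80,(v+.5)/s-.5+170,z);print(n,C.inv().apply(w-M)*1000)
E
```

```text
board L [ 3.5213 38.7777  8.    ]
board R [  2.5952 -41.0917   8.    ]
board L stop [122.1856  41.0998   8.    ]
board R stop [122.5277 -40.9243   8.    ]
stop L in [122.0311  46.8125   8.    ]
stop R in [123.4312 -49.8457   8.    ]
lip L [-1.3083 48.7591 13.5   ]
lip R [ -1.1311 -49.4306  13.5   ]
```

```bash
python3 -c "
from cell import env
o=env.get_obs();print(o['time_s'],o['force']);print(env.sign_off())"
```

```text
14.05 [0.84119487 1.24317039 0.68299895]
the job is handed in; nothing more can be done
None
```

The nib well is closed: the board is flat, held between the sprung strip and the stop rail, and the gripper is clear of it. I handed the job in at 14 s of the 51 s allowed.

- **Inserting:** I lifted the board by its bar, tilted it 10°, and felt the ledge at about 7 N. I raised it slightly and slid the tongue in until it met the strip. Then I pressed about 3.5 mm into it at about 5 N, well under the 25 N limit.
- **Locking:** I lowered the board flat. There was no force jump at the stop rail. I let the strip push it back against the stop and opened the fingers.
- **Last checks:** After release the tool force was back near zero. In the last pictures the board touches the stop, and its tongue is under the lip. Its centre is within about 1 mm of the middle between the rail ends.
- **What disagreed:** The first sideways nudge to centre the board mostly stuck through friction. A second one moved it about 2 mm, a little more than I asked, and left it centred.
- **Not checked:** I never moved near the barrel, wrench, eraser or tray, but I did not compare their final positions in a picture.

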